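# Load used sample tubes into the decontamination unit

## Robot

A 7-joint arm with a two-finger parallel gripper is mounted at the origin on the work surface. World frame = base frame: x ahead of the robot, y to its left, z up, the work surface at z = 0. Lengths are in m, angles in rad, forces in N, time in s.
With the tool pointing down it reaches from about 0.425 to 0.875 m from the base axis. Payload 8.4 kg.
Tool frame: the origin (TCP) lies on the centre line of the jaws, within the pads' length; the fingertips stand 8 mm ahead of it and the grasp point (between the pads) lies 11 mm behind it (manip.tip_extent is the distance from the TCP to the fingertips, in m); z points along the fingers, y is the line along which they close (so a half turn about z gives the same grasp; the last joint's range is limited). The gripper opens to 87 mm and grips with 3 to 60 N. Pads are 19 mm wide; open, the fingers measure 117 mm over their backs; the gripper's body (75 mm by 190 mm) begins 51 mm behind the grasp point.
Start: joints at [1.197, 0.333, 0.04, 1.465, -0.013, 1.343, -0.059], TCP at [0.176, -0.626, 0.231] pointing down, gripper open.
Joint ranges: [-2.58, 2.58], [-0.38, 2.09], [-1.3, 1.39], [0.25, 2.4], [-1.5, 4.64], [0.08, 2.09], [-2.65, 2.65]. Speed limits (rad/s): [2.22, 2.22, 2.79, 2.79, 3.14, 3.14, 3.14].

## Interface

Orientations are given as [roll, pitch, yaw] about the fixed x, y, z axes, in that order (R = Rz(yaw) Ry(pitch) Rx(roll)).
In Python, from rig import manip, capture gives the robot as it stands. The module is installed in compiled form; this text tells all that it offers. Calls block until the motion is done:
- manip.movep(position, orientation): joint-space move of the TCP to a pose.
- manip.movel(position, rotation=None, feed=0.15, contact_N=None): straight line of the TCP; rotation=None keeps the orientation; feed is the mean speed in m/s. With contact_N (N) it stops when the force on the tool has changed by that much, and returns True; else False.
- manip.move_j(angles): joint-space move.
- manip.gripper_to(opening, grip_force=None): finger opening in m; grip_force is the grip in N (None keeps the last); returns when the fingers have stopped.
- manip.sleep(seconds).
- manip.solve_ik(position, orientation): joint angles nearest the present ones, or None.
- manip.observe(): the state.
- capture(name): name is "scene" or "top" or "wrist"; returns a dict with "image" (400x640x3 uint8, blue, green, red), "z_map" (400x640 float32, m along the optical axis (not along the pixel's ray), 0 where there is no reading), "fx", "fy", "cx", "cy" (pixels), "k1" (the pictures are not rectified: a ray, as slopes to the right and down, at radius r is drawn at 1 + k1 r^2 times it, then the intrinsics apply), "rvec" (rotation vector, rad) and "tvec" (3), from world to camera coordinates, as OpenCV has them; the wrist camera has in their place "T_tool_cam" (4x4, takes a point from camera to tool coordinates, whose origin is the TCP and whose axes are the flange's). Camera axes: x right, y down, z forward; pixel columns grow to the right and rows downward; lengths in m; the calibration is good to about 2 mm. A picture is of the moment at which its call begins: read the wrist's pose just before it.
A pose or a line that the arm cannot do raises manip.MotionError and nothing moves.
- manip.job_done(): hands the job in; it is judged then, once.
The state is a dict: "t": time; "q": joint angles; "joint_velocities": joint speeds; "joint_torque": joint torques, N m; "ee_pos": TCP position; "orientation": TCP orientation; "contact_force": force on the tool from outside, world axes, zero at the start; "torque": the same for the moment, N m; "grip_width": finger opening in m; "grasp_force": force on a finger pad.
Only numpy, scipy, OpenCV 4.12 (cv2) and the standard library are available. Lean on these libraries where they do the work, as an engineer would, in place of code of your own. Each camera call takes 0.05 s, during which the arm holds its last target. There are 200 camera calls.

## Task

Slide the decontamination unit's cover fully open, drop every used sample tube lying about on the bench into its well, then slide the cover fully shut and press the start button down. The tubes are thin and crack easily: grip each one gently, with well under 15 N, and never press down on it. Leave everything else on the bench alone.

Things in the scene. Friction and masses are not known exactly. Their poses are not given: they have to be found in the camera images.
- unit: benchtop decontamination unit, fixed, 165 (its x) x 365 (its y) x 100 mm high; origin under its middle on the bench. From its +y end: an open-topped well (a box-shaped pit), then a solid housing over which the cover slides, then a grey control panel with the start button at its -y end
- well_rim (a point): centre of the well's mouth, at rim height 100 mm above the bench, axes as the unit's. The well inside is 149 mm (x) by 134 mm (y) and 92 mm deep, walls 8 mm; tubes all dropped on one spot can pile up to the rim, so spread them across it
- cover (a joint): flat steel sliding cover over the well, m: 0 = fully shut, 0.15 = fully open (slid towards the unit's -y, over the housing). Light friction (about 2 N). It stays where it is left
- cover_grip (a point): gripping point of the cover's upright black handle bar: 12 mm thick along the unit's y, 70 mm long along the unit's x, rising from 107 to 137 mm above the bench; the point is on its mid-line, 11 mm below its top. Moves with the cover
- start (a joint): start button's travel, m: 0 = up, 0.006 = fully down (about 5 N, springs back)
- start_top (a point): centre of the top of the round white start button (30 mm wide) on the control panel, pressed straight down
- tube1: used sample tube, thin clear plastic, blue hexagonal cap, white hexagonal foot, 110 mm long, lying on the bench (None from the start = absent). Tube 17 mm thick, cap and foot 20 mm across flats, so it does not roll; 20 to 40 g. Its length runs along its own x, cap at +33 to +55 mm, foot at -49 to -55; origin mid-length on one flat side, 10 mm from the centre line, which lies at +10 mm in its z
- tube2: used sample tube, thin clear plastic, blue hexagonal cap, white hexagonal foot, 110 mm long, lying on the bench (None from the start = absent). Tube 17 mm thick, cap and foot 20 mm across flats, so it does not roll; 20 to 40 g. Its length runs along its own x, cap at +33 to +55 mm, foot at -49 to -55; origin mid-length on one flat side, 10 mm from the centre line, which lies at +10 mm in its z
- tube3: used sample tube, thin clear plastic, blue hexagonal cap, white hexagonal foot, 110 mm long, lying on the bench (None from the start = absent). Tube 17 mm thick, cap and foot 20 mm across flats, so it does not roll; 20 to 40 g. Its length runs along its own x, cap at +33 to +55 mm, foot at -49 to -55; origin mid-length on one flat side, 10 mm from the centre line, which lies at +10 mm in its z
- tube4: used sample tube, thin clear plastic, blue hexagonal cap, white hexagonal foot, 110 mm long, lying on the bench (None from the start = absent). Tube 17 mm thick, cap and foot 20 mm across flats, so it does not roll; 20 to 40 g. Its length runs along its own x, cap at +33 to +55 mm, foot at -49 to -55; origin mid-length on one flat side, 10 mm from the centre line, which lies at +10 mm in its z
- tube5: used sample tube, thin clear plastic, blue hexagonal cap, white hexagonal foot, 110 mm long, lying on the bench (None from the start = absent). Tube 17 mm thick, cap and foot 20 mm across flats, so it does not roll; 20 to 40 g. Its length runs along its own x, cap at +33 to +55 mm, foot at -49 to -55; origin mid-length on one flat side, 10 mm from the centre line, which lies at +10 mm in its z
- tube6: used sample tube, thin clear plastic, blue hexagonal cap, white hexagonal foot, 110 mm long, lying on the bench (None from the start = absent). Tube 17 mm thick, cap and foot 20 mm across flats, so it does not roll; 20 to 40 g. Its length runs along its own x, cap at +33 to +55 mm, foot at -49 to -55; origin mid-length on one flat side, 10 mm from the centre line, which lies at +10 mm in its z
- marker: marker pen, black, square-bodied, 110 mm long, 15 mm thick, lying on the bench; leave alone
- slidebox: cardboard box of slides, 85 x 36 x 28 mm, lying on the bench; leave alone
- reagent: amber bottle, 64 mm wide, 140 mm tall; leave alone
- pencup: clear cup, 80 mm wide, 100 mm tall; leave alone
- specimen: clear specimen jar, 60 mm wide, 65 mm tall; leave alone
- mouse: computer mouse, 100 x 60 x 30 mm; leave alone

How it is judged:
By the outcome, as a careful person would: the job done as asked, in the order asked, and still so for the second after the job is handed in, with the robot touching nothing.
Of tube1, tube2, tube3, tube4, tube5, tube6 only 4 to 6 are there at a start; the rules pass over those that are not, and their reading is None.
At some moment in a run one of tube1, tube2, tube3, tube4, tube5, tube6 may be knocked a few centimetres aside while the robot is not near it.
Once in a run the grip may slacken for a moment while it holds something.
It also fails if it takes over 200 s, if anything falls off the work surface, if the arm or the gripper's body presses on something with over 40 N, if the wrist force passes 120 N, or if a joint passes its speed limit or range.

## Working session

There is one attempt and no reset: what is moved stays moved. The work goes in short steps, each a Python script; the robot and the scene stay as the last script left them, time stands still between calls to the robot, and variables do not carry over. Pictures are saved under pics/ and viewed, at most 14 in all, crops included, and the job is handed in when it is done.

```bash
mkdir -p pics; cat > h.py <<'E'
import numpy as np, cv2
from rig import manip, capture
from scipy.spatial.transform import Rotation as R
def cam(name):
    o=manip.observe(); c=capture(name)
    if 'rvec' in c:
        Rm=cv2.Rodrigues(np.array(c['rvec'],float))[0]; t=np.array(c['tvec'],float).ravel()
        c['R']=Rm.T; c['o']=-Rm.T@t
    else:
        T=np.eye(4); T[:3,:3]=R.from_euler('xyz',o['orientation']).as_matrix(); T[:3,3]=o['ee_pos']
        T=T@np.array(c['T_tool_cam']); c['R']=T[:3,:3]; c['o']=T[:3,3]
    return c
def rays(c,uv):
    uv=np.asarray(uv,float).reshape(-1,1,2)
    K=np.array([[c['fx'],0,c['cx']],[0,c['fy'],c['cy']],[0,0,1]])
    n=cv2.undistortPoints(uv,K,np.array([c['k1'],0,0,0.]))[:,0]
    return np.c_[n,np.ones(len(n))]@c['R'].T
def onplane(c,uv,z):
    d=rays(c,uv); return c['o']+d*((z-c['o'][2])/d[:,2])[:,None]
def depthpts(c,uv):
    uv=np.asarray(uv).reshape(-1,2); d=rays(c,uv); zz=c['z_map'][uv[:,1].astype(int),uv[:,0].astype(int)]
    return c['o']+d*zz[:,None]
E
python3 - <<'E'
from h import *
for n in ('scene','top','wrist'):
    c=cam(n); cv2.imwrite(f'pics/{n}0.png',c['image']); print(n,c['o'].round(3),c['R'].round(2).tolist(),c['fx'],c['k1'])
print(manip.observe()); print(manip.tip_extent)
E
```

```text
scene [1.203 0.421 0.721] [[-0.55, 0.53, -0.65], [0.84, 0.35, -0.42], [0.0, -0.77, -0.63]] 375.3693531755129 -0.018405941702011427
top [ 0.247 -0.01   1.58 ] [[0.07, -0.97, 0.22], [-1.0, -0.07, 0.02], [-0.0, -0.22, -0.98]] 505.582997032096 -0.12352111738999297
wrist [ 0.242 -0.606  0.383] [[0.27, -0.93, -0.24], [-0.96, -0.26, -0.07], [-0.0, 0.25, -0.97]] 285.11399809944476 0.011692108289032334
{'t': 0.15, 'q': array([ 1.1967781 ,  0.33377595,  0.0398555 ,  1.4660703 , -0.01341034,
        1.34331437, -0.05851265]), 'joint_velocities': array([-5.09910797e-05, -3.06609408e-03, -8.02628176e-04, -2.16134882e-03,
        7.81758405e-04,  1.75769370e-03,  9.93757023e-04]), 'joint_torque': array([ 2.23989227e-03, -6.56843519e+01,  1.33684650e+00, -4.04107654e+01,
       -5.96636161e-02,  4.18556971e-02,  1.16340393e-04]), 'ee_pos': array([ 0.1762863 , -0.625259  ,  0.22984459]), 'orientation': array([-3.14029219e+00,  6.93750113e-05,  2.74805977e-01]), 'contact_force': array([ 0.78607484,  0.91021134, -0.35244824]), 'torque': array([0.01187339, 0.00379463, 0.04067962]), 'grasp_force': 0.0, 'grip_width': 0.08682941952662725}
0.008
```

View pics/top0.png

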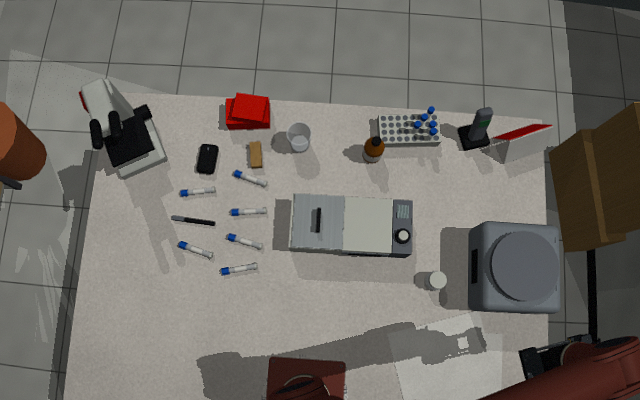

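View pics/scene0.png

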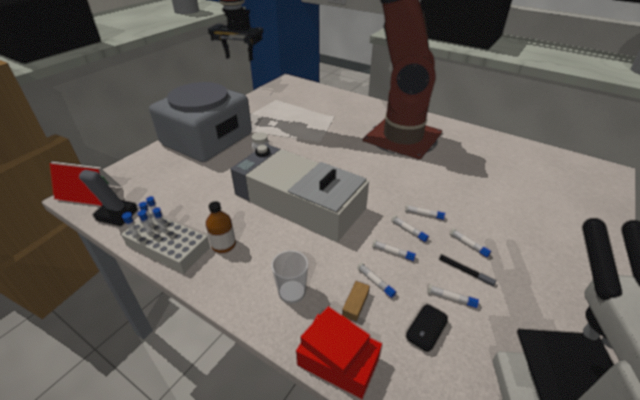

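Top view: six tubes at about (198,191), (250,178), (248,211), (195,249), (244,241) and (239,269). The handle is at (317,220) and the start button at (403,236). Next I'll work out coarse positions and check reach.

```bash
python3 - <<'E'
from h import *
c=cam('top'); im=c['image']
hsv=cv2.cvtColor(im,cv2.COLOR_BGR2HSV)
m=cv2.inRange(hsv,(100,130,60),(130,255,255)); m[:, 300:]=0
n,l,s,ce=cv2.connectedComponentsWithStats(m)
for i in range(1,n):
    if s[i,4]>15: print('blue',ce[i].round(1),s[i,4],onplane(c,ce[i],.012).round(3), depthpts(c,ce[i])[0].round(3))
for nm,p,z in [('handle',(317,220),.13),('btn',(403,236),.1),('corner tl',(292,194),.1),('corner tr',(412,200),.1),('bl',(290,248),.1),('br',(411,256),.1),('marker',(192,221),.01),('slidebox',(256,153),.02),('mouse',(208,158),.02),('specimen',(437,280),.06),('reagent',(374,148),.1),('cup',(299,138),.1)]:
    print(nm,onplane(c,p,z).round(3)[0],depthpts(c,p)[0].round(3))
c=cam('scene');
for nm,p,z in [('handle',(328,178),.13),('btn',(262,140),.1)]: print(nm,onplane(c,p,z).round(3)[0],depthpts(c,p)[0].round(3))
E
```

```text
blue [237.1 173.5] 41 [[0.677 0.268 0.012]] [0.675 0.267 0.018]
blue [183.8 192.8] 39 [[0.601 0.434 0.012]] [0.6   0.432 0.019]
blue [234.6 212.1] 42 [[0.55  0.263 0.012]] [0.549 0.262 0.018]
blue [231.1 237.1] 42 [[0.469 0.266 0.012]] [0.468 0.264 0.021]
blue [182.1 244.4] 43 [[0.435 0.419 0.012]] [0.434 0.416 0.02 ]
blue [224.8 270.7] 46 [[0.363 0.275 0.012]] [0.363 0.275 0.011]
handle [ 0.52  -0.001  0.13 ] [ 0.518 -0.001  0.143]
btn [ 0.495 -0.258  0.1  ] [ 0.491 -0.255  0.122]
corner tl [0.6  0.08 0.1 ] [0.602 0.08  0.094]
corner tr [ 0.606 -0.282  0.1  ] [ 0.608 -0.284  0.094]
bl [0.437 0.073 0.1  ] [0.441 0.075 0.067]
br [ 0.437 -0.284  0.1  ] [ 0.45  -0.303 -0.002]
marker [0.512 0.396 0.01 ] [0.512 0.396 0.011]
slidebox [0.748 0.212 0.02 ] [0.746 0.211 0.025]
mouse [0.721 0.367 0.02 ] [0.718 0.365 0.027]
specimen [ 0.374 -0.373  0.06 ] [ 0.373 -0.37   0.07 ]
reagent [ 0.763 -0.161  0.1  ] [ 0.762 -0.161  0.103]
cup [0.779 0.072 0.1  ] [ 0.816  0.078 -0.001]
handle [ 0.525 -0.     0.13 ] [0.53  0.003 0.134]
btn [ 0.435 -0.307  0.1  ] [ 0.386 -0.353  0.06 ]
```

```bash
python3 - <<'E'
from h import *
import pickle
D=[]
for i,p in enumerate([(.45,-.1,.32),(.45,.0,.32),(.45,.24,.27),(.45,.34,.27)]):
    manip.movep(p,[np.pi,0,0]); c=cam('wrist'); D.append(c); cv2.imwrite(f'pics/w{i}.png',c['image']); print(c['o'])
pickle.dump(D,open('D.pkl','wb')); print(manip.observe()['t'],manip.observe()['q'])
a=np.hstack([cv2.resize(D[i]['image'],(400,250)) for i in (0,1)]); b=np.hstack([cv2.resize(D[i]['image'],(400,250)) for i in (2,3)])
cv2.imwrite('pics/mosaic1.png',np.vstack([a,b]))
E
```

```text
[ 0.51855583 -0.09988018  0.47280654]
[0.51860206 0.00160664 0.47301554]
[0.51960362 0.23909018 0.42285268]
[0.51913788 0.34083198 0.4226798 ]
4.5333 [ 0.13321799  0.27919309 -1.02341908  1.58006578  0.24082005  1.41867114
 -2.48243529]
```

View pics/mosaic1.png

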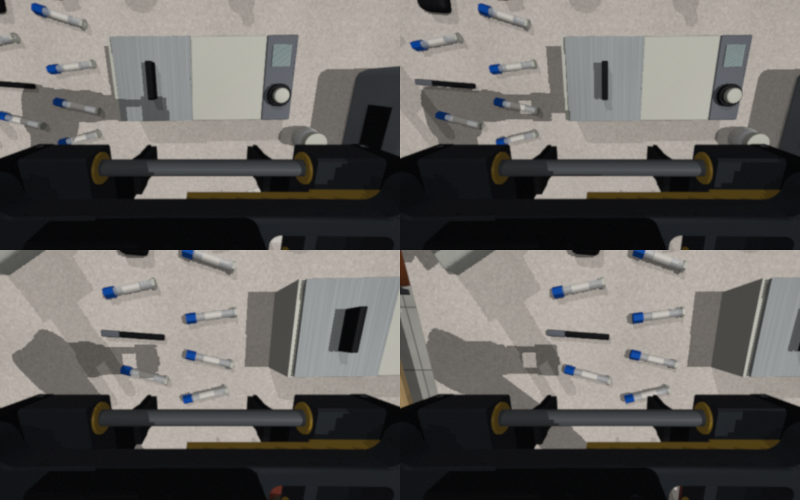

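Mosaic: two views over the unit (handle about (150,80) in the first, button about (278,95)), and two over the tubes, with all six visible, caps to the left. Now I'll measure from the depth clouds and by triangulation.

```bash
cat >> h.py <<'E'
VV,UU=np.mgrid[0:400,0:640]; ALL=np.c_[UU.ravel(),VV.ravel()]
def cloud(c):
    P=depthpts(c,ALL).reshape(400,640,3); P[c['z_map']<=0.05]=np.nan; P[230:]=np.nan; return P
def tri(c1,p1,c2,p2):
    d1=rays(c1,p1)[0];d2=rays(c2,p2)[0]
    s=np.linalg.lstsq(np.c_[d1,-d2],c2['o']-c1['o'],rcond=None)[0]
    a=c1['o']+s[0]*d1;b=c2['o']+s[1]*d2; return (a+b)/2,np.linalg.norm(a-b)
def tubes(c,z=.011,xmin=.25):
    """blue caps + bright white body/foot in image -> list of dict(center,yaw)"""
    hsv=cv2.cvtColor(c['image'],cv2.COLOR_BGR2HSV)
    m=cv2.inRange(hsv,(100,130,50),(130,255,255)); m[230:]=0
    n,l,s,ce=cv2.connectedComponentsWithStats(m); out=[]
    P=cloud(c); hm=((P[...,2]>.006)&(P[...,2]<.04)).astype(np.uint8)
    for i in range(1,n):
        if s[i,4]<60: continue
        cap=onplane(c,ce[i],z)[0]
        near=(hm>0)&(np.hypot(P[...,0]-cap[0],P[...,1]-cap[1])<.125)
        k,L=cv2.connectedComponents((near|((l==i)&(P[...,2]>.003))).astype(np.uint8))
        ids=np.bincount(L[l==i],minlength=k); ids[0]=0; b=(L==ids.argmax())
        q=P[b][:,:2].astype(np.float32); r=cv2.minAreaRect(q)
        bx=cv2.boxPoints(r); e=bx[1]-bx[0]; f=bx[2]-bx[1]; ax=e if np.hypot(*e)>np.hypot(*f) else f; ax=ax/np.hypot(*ax)
        if ax@(cap[:2]-np.array(r[0]))<0: ax=-ax
        out.append(dict(px=ce[i],cap=cap,ctr=np.array(r[0]),size=sorted(r[1]),yaw=np.arctan2(ax[1],ax[0]),zmax=np.nanpercentile(P[b][:,2],95),edge=bool(s[i,0]<=1 or s[i,1]<=1)))
    return out
E
python3 - <<'E'
from h import *
import pickle
np.set_printoptions(precision=4,suppress=True)
D=pickle.load(open('D.pkl','rb'))
for c in D[:2]:
    P=cloud(c); z=P[...,2]; x=P[...,0]; y=P[...,1]
    box=(x>.40)&(x<.64)&(y<.12)&(y>-.32)
    h=box&(z>.127)&(z<.15)&(y>-.1); q=P[h]; r=cv2.minAreaRect(q[:,:2].astype(np.float32)); print('handle',len(q),r,np.percentile(q[:,2],[10,50,95]), q[q[:,2]>.133].mean(0) if (q[:,2]>.133).any() else '')
    u=box&(z>.085)&(z<.115); r=cv2.minAreaRect(P[u][:,:2].astype(np.float32)); print('unit',r, np.median(z[u]))
    b=(c['image'].min(2)>140)&box&(y<-.2)&(z>.09)&(x<.55); n,l,s,ce=cv2.connectedComponentsWithStats(b.astype(np.uint8)); i=1+s[1:,4].argmax(); w=P[l==i]; print('btn',ce[i],s[i],np.median(w,0),(np.percentile(w,97,0)+np.percentile(w,3,0))/2,np.percentile(w[:,2],[5,50,95]))
T=[tubes(c) for c in D]
for t in T: 
    print('--')
    for a in t: print(a['px'],a['cap'],a['ctr'],a['size'],round(a['yaw'],3),round(float(a['zmax']),4),a['edge'])
for a in T[2]:
    b=min(T[3],key=lambda b:np.linalg.norm(b['cap']-a['cap'])); print('tri',tri(D[2],a['px'],D[3],b['px']))
for a in T[2]:
    b=min(T[1],key=lambda b:np.linalg.norm(b['cap']-a['cap'])); print('tri12',tri(D[2],a['px'],D[1],b['px']))
E
```

```text
handle 752 ((0.5225564241409302, -0.003983831964433193), (0.06825260818004608, 0.01257608737796545), 0.08960412442684174) [0.1322 0.1354 0.1369] [ 0.5234 -0.0044  0.1355]
unit ((0.523461103439331, -0.10266302525997162), (0.16567926108837128, 0.365721195936203), 0.37293148040771484) 0.0998906986426949
btn [409.9068 147.7639] [ 398  106   25   85 1567] [ 0.4987 -0.2118  0.0989] [ 0.4969 -0.2119  0.0989] [0.0976 0.0989 0.1002]
handle 683 ((0.5225390791893005, -0.0034657763317227364), (0.06832751631736755, 0.011746061965823174), 0.38508129119873047) [0.1342 0.1355 0.1368] [ 0.5233 -0.0036  0.1354]
unit ((0.5230582356452942, -0.10287615656852722), (0.16524414718151093, 0.3661714494228363), 0.5069003105163574) 0.09997715134512039
btn [488.9063 148.1453] [ 474  106   31   86 1569] [ 0.4989 -0.2117  0.0991] [ 0.4964 -0.2118  0.099 ] [0.0978 0.0991 0.1003]
--
[60.0039 14.4358] [0.6784 0.2686 0.011 ] [0.6651 0.2233] [0.023630954325199127, 0.11392196267843246] 1.279 0.0188 False
[ 83.2268 110.6753] [0.5506 0.265  0.011 ] [0.5573 0.2184] [0.02369668520987034, 0.11091244965791702] 1.687 0.0188 Fa
[... 2348 characters left out ...]
t64(0.00043922177975138363))
tri (array([0.6012, 0.4329, 0.0143]), np.float64(0.00020845370485346476))
tri (array([0.5506, 0.2624, 0.0121]), np.float64(1.1201957550535108e-05))
tri (array([0.4699, 0.2645, 0.013 ]), np.float64(0.00040530835776306364))
tri (array([0.4359, 0.4166, 0.0151]), np.float64(0.0008860313330466368))
tri12 (array([0.675 , 0.2666, 0.0124]), np.float64(0.0049685686512494585))
tri12 (array([0.6012, 0.4332, 0.0138]), np.float64(1.7211563739557858e-06))
tri12 (array([0.5503, 0.2622, 0.0143]), np.float64(0.00022297876762184926))
tri12 (array([0.4708, 0.2644, 0.0146]), np.float64(0.0010078671851101986))
tri12 (array([0.4367, 0.4163, 0.0156]), np.float64(0.0005270873916881849))
```

```bash
cat >> h.py <<'E'
UY=.0065  # unit yaw
def uv(x,y):  # unit vectors from unit-frame offset, centre of unit
    c,s=np.cos(UY),np.sin(UY); return np.array([.5233+c*x-s*y,-.1028+s*x+c*y])
def go(p,yaw,both=True):
    """movep tool-down, choosing the half-turn with best wrist margin; returns yaw used"""
    best=None
    for y in ([yaw,yaw+np.pi,yaw-np.pi] if both else [yaw]):
        y=(y+np.pi)%(2*np.pi)-np.pi
        q=manip.solve_ik(list(p),[np.pi,0,y])
        if q is None: continue
        q=np.array(q); s=abs(q-manip.observe()['q']).max()+3*max(0,abs(q[6])-2.2)
        if best is None or s<best[0]: best=(s,y)
    if best is None: raise RuntimeError('no ik')
    manip.movep(list(p),[np.pi,0,best[1]]); return best[1]
def st(*k):
    o=manip.observe(); print(*[(a,np.round(o[a],4)) for a in ('t','ee_pos','grip_width','grasp_force','contact_force')+k])
E
cat > cover.py <<'E'
from h import *
def slide(h,dist):
    """h: handle xy; dist along unit +y"""
    d=np.array([-np.sin(UY),np.cos(UY)])
    manip.gripper_to(.05,20)
    go([*h,.20],UY,False); manip.movel([*h,.121],feed=.08,contact_N=10); st()
    manip.gripper_to(0,20); st()
    s=np.sign(dist); a=h+d*(dist-s*.012); b=h+d*(dist+s*.006)
    z=manip.observe()['ee_pos'][2]
    print(manip.movel([*a,z],feed=.08)); print(manip.movel([*b,z],feed=.02,contact_N=12)); st()
    manip.gripper_to(.05); p=manip.observe()['ee_pos']; manip.movel([p[0],p[1],.22]); st()
E
python3 - <<'E'
from cover import *
slide(np.array([.5225,-.0037]),-.15)
manip.movep([.45,-.1,.32],[np.pi,0,0]); c=cam('wrist'); cv2.imwrite('pics/open.png',c['image'])
P=cloud(c); q=P[(P[...,2]>.127)&(P[...,2]<.15)&(P[...,0]>.45)&(P[...,0]<.6)&(abs(P[...,1]+.15)<.06)]
print(cv2.minAreaRect(q[:,:2].astype(np.float32)))
b=((c['image'].min(2)>120)&(P[...,1]<-.235)&(P[...,1]>-.29)&(P[...,2]>.09)&(P[...,0]<.55)).astype(np.uint8); n,l,s,ce=cv2.connectedComponentsWithStats(b); i=1+s[1:,4].argmax(); w=P[l==i]; print(s[i],np.median(w,0),cv2.minEnclosingCircle(w[:,:2].astype(np.float32)),np.percentile(w[:,2],[5,50,95]))
st('q')
E
```

```text
('t', np.float64(7.9083)) ('ee_pos', array([ 0.5229, -0.0036,  0.1215])) ('grip_width', np.float64(0.0498)) ('grasp_force', np.float64(0.0)) ('contact_force', array([-0.1629,  0.0982, -0.2052]))
('t', np.float64(8.6417)) ('ee_pos', array([ 0.5225, -0.0039,  0.121 ])) ('grip_width', np.float64(0.0117)) ('grasp_force', np.float64(19.9994)) ('contact_force', array([ 0.5227, -1.5552,  0.9921]))
False
True
('t', np.float64(11.0083)) ('ee_pos', array([ 0.5238, -0.1463,  0.121 ])) ('grip_width', np.float64(0.0121)) ('grasp_force', np.float64(20.0173)) ('contact_force', array([-0.7121,  0.4695,  4.5743]))
('t', np.float64(12.7333)) ('ee_pos', array([ 0.5236, -0.1462,  0.2192])) ('grip_width', np.float64(0.0501)) ('grasp_force', np.float64(0.0)) ('contact_force', array([-0.4225,  0.5228,  0.1913]))
((0.5234591960906982, -0.14491388201713562), (0.06934566795825958, 0.012345143593847752), 0.3671092987060547)
[439 140  24  24 449] [ 0.49443548 -0.25520612  0.12088983] ((0.4945299029350281, -0.2583112120628357), 0.016799451783299446) [0.11921761 0.12088983 0.12219937]
('t', np.float64(13.375)) ('ee_pos', array([ 0.4496, -0.1012,  0.3189])) ('grip_width', np.float64(0.0496)) ('grasp_force', np.float64(0.0)) ('contact_force', array([ 0.0169,  0.3761, -0.076 ])) ('q', array([ 1.3389, -0.0909, -1.1127,  1.7134, -0.082 ,  1.47  , -1.3363]))
```

View pics/open.png

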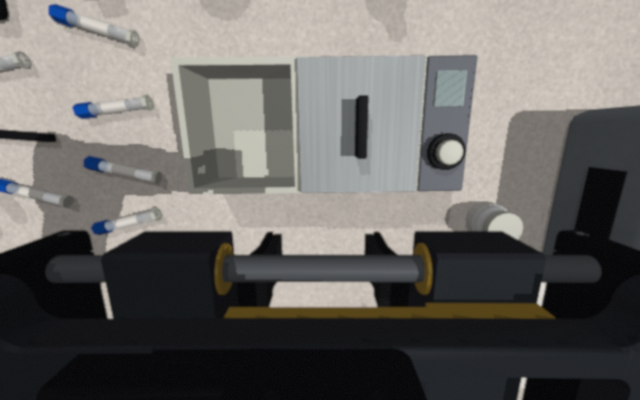

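The cover is nearly open: handle at (361,127), button at (449,152). It travelled 142 mm of 150, so I'll push it further.

```bash
python3 - <<'E'
from cover import *
h=np.array([.5235,-.1456])
go([*h,.20],UY,False); manip.movel([*h,.121],feed=.1); manip.gripper_to(0,25); st()
for k in range(4):
    p=manip.observe()['ee_pos']; r=manip.movel([.5235,-.150-.003*k,.121],feed=.03,contact_N=25); st(); 
    if r: break
manip.gripper_to(.05); p=manip.observe()['ee_pos']; manip.movel([p[0],p[1],.22]); st()
manip.movep([.45,-.1,.32],[np.pi,0,0]); c=cam('wrist')
P=cloud(c); q=P[(P[...,2]>.127)&(P[...,2]<.15)&(P[...,0]>.45)&(P[...,0]<.6)&(abs(P[...,1]+.15)<.06)]
print(cv2.minAreaRect(q[:,:2].astype(np.float32)))
E
```

```text
('t', np.float64(15.725)) ('ee_pos', array([ 0.5235, -0.1457,  0.121 ])) ('grip_width', np.float64(0.0119)) ('grasp_force', np.float64(25.0)) ('contact_force', array([-0.0381,  0.9204,  1.0483]))
('t', np.float64(16.025)) ('ee_pos', array([ 0.5235, -0.1464,  0.121 ])) ('grip_width', np.float64(0.0123)) ('grasp_force', np.float64(25.0317)) ('contact_force', array([-1.6038,  9.83  ,  2.3668]))
('t', np.float64(16.275)) ('ee_pos', array([ 0.5235, -0.1464,  0.121 ])) ('grip_width', np.float64(0.0116)) ('grasp_force', np.float64(25.0584)) ('contact_force', array([-1.2999, 20.2912,  1.975 ]))
('t', np.float64(16.525)) ('ee_pos', array([ 0.5236, -0.1465,  0.121 ])) ('grip_width', np.float64(0.0118)) ('grasp_force', np.float64(25.0461)) ('contact_force', array([-1.7522, 28.7784,  2.7814]))
('t', np.float64(16.775)) ('ee_pos', array([ 0.5236, -0.1465,  0.1209])) ('grip_width', np.float64(0.0117)) ('grasp_force', np.float64(25.0137)) ('contact_force', array([-3.0313, 36.645 ,  2.7284]))
('t', np.float64(18.4917)) ('ee_pos', array([ 0.523 , -0.1593,  0.2192])) ('grip_width', np.float64(0.0502)) ('grasp_force', np.float64(0.0)) ('contact_force', array([-0.0357,  0.73  , -0.5687]))
((0.5231431722640991, -0.14492864906787872), (0.0692501962184906, 0.012236317619681358), 0.43836238980293274)
```

The cover is at its hard stop; it had started about 8 mm open, so shut puts the handle at y≈+0.004. Now the first tube.

```bash
cat > pick.py <<'E'
from h import *
OFF=[(-.040,.055),(.040,.055),(-.013,.055),(.013,.06),(-.027,.08),(.027,.08)]
def survey():
    go([.43,.25,.32],0,False); c=cam('wrist'); t=tubes(c)
    t=[a for a in t if a['size'][1]>.09 and .025>a['size'][0] and a['ctr'][1]>.1]
    return c,t
def pick(a,k,force=7):
    print('pick',a['ctr'],a['yaw'],a['size']); x,y=a['ctr']
    manip.gripper_to(.045,force)
    yaw=go([x,y,.12],a['yaw']); manip.movel([x,y,.0115],feed=.12,contact_N=6); st()
    manip.gripper_to(0,force); st()
    manip.movel([x,y,.2],feed=.2); o=manip.observe(); st()
    if o['grip_width']<.012: print('MISSED'); return False
    off,z=OFF[k]; d=uv(off,.1075); yw=go([*d,.2],UY+np.pi/2)
    st()
    if manip.observe()['grip_width']<.012: print('LOST'); return False
    manip.movel([*d,z],feed=.15,contact_N=8); st()
    manip.gripper_to(.026,force); manip.movel([*d,.2],feed=.25)
    return True
E
python3 - <<'E'
from pick import *
c,t=survey()
for a in t: print(a['ctr'].round(4),round(a['yaw'],3),np.round(a['size'],3))
pick(min(t,key=lambda a:abs(a['ctr'][0]-.56)+abs(a['ctr'][1]-.218)),0)
c,t=survey(); cv2.imwrite('pics/s1.png',c['image'])
for a in t: print(a['ctr'].round(4),round(a['yaw'],3))
st('q')
E
```

```text
[0.6647 0.2231] 1.281 [0.023 0.11 ]
[0.6105 0.3893] 1.748 [0.024 0.11 ]
[0.5561 0.2182] 1.691 [0.023 0.111]
[0.4712 0.1699] 1.426 [0.023 0.111]
[0.4229 0.3745] 1.311 [0.023 0.11 ]
[0.3734 0.2317] 1.809 [0.023 0.11 ]
pick [0.55607504 0.21818417] 1.6914456 [0.02293064445257187, 0.11144427210092545]
('t', np.float64(23.3833)) ('ee_pos', array([0.5565, 0.2186, 0.0123])) ('grip_width', np.float64(0.0453)) ('grasp_force', np.float64(0.0)) ('contact_force', array([-0.1924, -0.5009,  0.5015]))
('t', np.float64(23.9917)) ('ee_pos', array([0.5561, 0.2181, 0.0116])) ('grip_width', np.float64(0.0165)) ('grasp_force', np.float64(7.0)) ('contact_force', array([ 0.5934, -0.1597,  1.0786]))
('t', np.float64(25.0833)) ('ee_pos', array([0.5556, 0.2177, 0.1987])) ('grip_width', np.float64(0.0168)) ('grasp_force', np.float64(6.9998)) ('contact_force', array([0.1142, 0.6462, 0.1963]))
('t', np.float64(25.9833)) ('ee_pos', array([0.4829, 0.0055, 0.2   ])) ('grip_width', np.float64(0.0166)) ('grasp_force', np.float64(7.0)) ('contact_force', array([ 0.3167,  1.068 , -0.6027]))
('t', np.float64(27.1)) ('ee_pos', array([0.4833, 0.0047, 0.0558])) ('grip_width', np.float64(0.0169)) ('grasp_force', np.float64(6.9998)) ('contact_force', array([ 0.2706, -0.1582, -0.8137]))
[0.6648 0.2233] 1.282
[0.6107 0.3896] 1.754
[0.471  0.1695] 1.422
[0.4224 0.3746] 1.304
[0.3733 0.2317] 1.809
('t', np.float64(30.2)) ('ee_pos', array([0.4302, 0.2494, 0.3196])) ('grip_width', np.float64(0.026)) ('grasp_force', np.float64(0.0)) ('contact_force', array([-0.0132,  0.3501,  0.3433])) ('q', array([ 0.6242,  0.0963, -1.2894,  1.6368,  0.0925,  1.4789, -2.2435]))
```

View pics/s1.png

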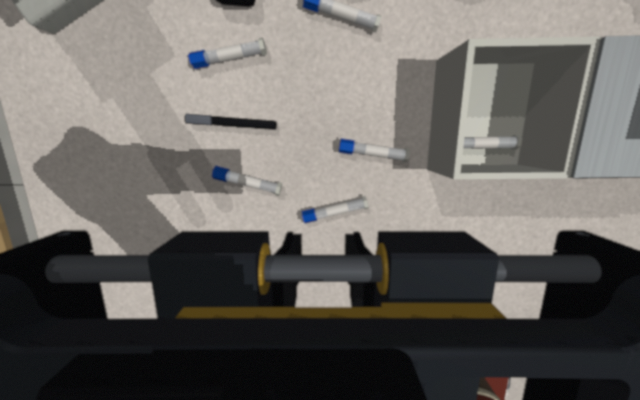

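The first tube lies in the well at (490,142). The knocked tube was re-measured at (0.471, 0.170). I'll loop over the rest, surveying before each pick.

```bash
python3 - <<'E'
from pick import *
k=1
for _ in range(6):
    c,t=survey()
    if not t or manip.observe()['t']>150: break
    a=min(t,key=lambda a:a['ctr'][1])
    if pick(a,k): k+=1
    if k>5: break
c,t=survey(); print(len(t),k); cv2.imwrite('pics/s2.png',c['image'])
go([.45,-.03,.32],0,False); c=cam('wrist'); cv2.imwrite('pics/well.png',c['image']); st()
P=cloud(c); w=P[(abs(P[...,0]-.5225)<.07)&(abs(P[...,1]-.005)<.06)]; print(np.nanpercentile(w[:,2],[50,95,99.5]))
E
```

```text
pick [0.47119951 0.16952327] 1.4287511 [0.02288251370191574, 0.11201969534158707]
('t', np.float64(33.4417)) ('ee_pos', array([0.4717, 0.1698, 0.0121])) ('grip_width', np.float64(0.0451)) ('grasp_force', np.float64(0.0)) ('contact_force', array([ 0.3352, -0.0717,  0.4474]))
('t', np.float64(34.05)) ('ee_pos', array([0.4713, 0.1695, 0.0116])) ('grip_width', np.float64(0.0167)) ('grasp_force', np.float64(7.0001)) ('contact_force', array([-0.1209, -1.1416,  1.8553]))
('t', np.float64(35.1417)) ('ee_pos', array([0.4706, 0.1691, 0.1989])) ('grip_width', np.float64(0.0168)) ('grasp_force', np.float64(6.9999)) ('contact_force', array([ 0.7178, -0.895 , -0.4598]))
('t', np.float64(35.9167)) ('ee_pos', array([0.5621, 0.0056, 0.1991])) ('grip_width', np.float64(0.0166)) ('grasp_force', np.float64(7.0001)) ('contact_force', array([-0.7837,  0.8672,  0.2074]))
('t', np.float64(37.0333)) ('ee_pos', array([0.5633, 0.0052, 0.0559])) ('grip_width', np.float64(0.0167)) ('grasp_force', np.float64(6.9999)) ('contact_force', array([0.3091, 1.0744, 0.41  ]))
pick [0.66248327 0.22388154] 1.321928 [0.02171
[... 3702 characters left out ...]
 np.float64(6.9945)) ('contact_force', array([-0.5651, -0.3669, -0.8173]))
('t', np.float64(75.5583)) ('ee_pos', array([0.5499, 0.0061, 0.2002])) ('grip_width', np.float64(0.0169)) ('grasp_force', np.float64(6.9947)) ('contact_force', array([ 0.3259,  0.6511, -0.9854]))
('t', np.float64(76.5083)) ('ee_pos', array([0.5502, 0.0053, 0.0808])) ('grip_width', np.float64(0.0168)) ('grasp_force', np.float64(6.9946)) ('contact_force', array([-0.1189,  0.4682,  1.0941]))
0 6
('t', np.float64(80.4667)) ('ee_pos', array([ 0.4503, -0.0286,  0.32  ])) ('grip_width', np.float64(0.026)) ('grasp_force', np.float64(0.0)) ('contact_force', array([-0.3493, -0.8708, -0.697 ]))
[0.02429205 0.04269992 0.04622978]
```

View pics/well.png

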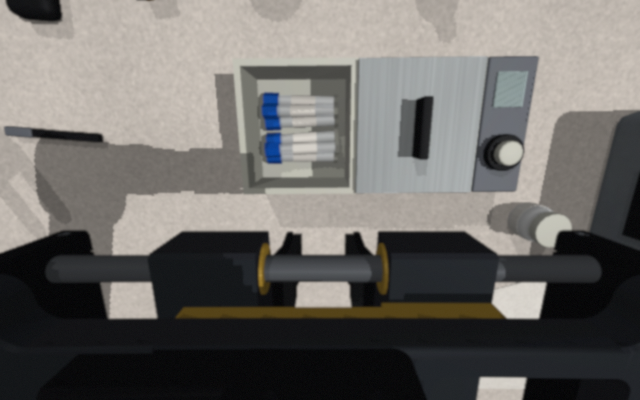

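All six tubes lie low in the well (top 46 mm), around (300,128). Now I'll shut the cover.

```bash
python3 - <<'E'
from cover import *
h=np.array([.5233,-.1457])
manip.gripper_to(.05,20)
go([*h,.20],UY,False); manip.movel([*h,.121],feed=.1); manip.gripper_to(0,20); st()
manip.movel([.5224,-.006,.121],feed=.08); st()
for k in range(6):
    r=manip.movel([.5224,-.001+.003*k,.121],feed=.03,contact_N=30); st()
    if abs(manip.observe()['contact_force'][1])>18: break
manip.gripper_to(.05); p=manip.observe()['ee_pos']; manip.movel([p[0],p[1],.22])
manip.movep([.45,-.12,.32],[np.pi,0,0]); c=cam('wrist'); cv2.imwrite('pics/shut.png',c['image'])
P=cloud(c); q=P[(P[...,2]>.127)&(P[...,2]<.15)&(P[...,0]>.45)&(P[...,0]<.6)&(abs(P[...,1])<.06)]
print(cv2.minAreaRect(q[:,:2].astype(np.float32)))
b=((c['image'].min(2)>120)&(P[...,1]<-.235)&(P[...,2]>.112)&(P[...,0]<.55)).astype(np.uint8); w=P[b>0]; print(np.median(w,0),w.min(0),w.max(0))
r=P[(abs(np.hypot(P[...,0]-.4945,P[...,1]+.257)-.021)<.003)]; print('ring z',np.nanpercentile(r[:,2],[5,25,50,75,95]))
E
```

```text
('t', np.float64(83.6583)) ('ee_pos', array([ 0.5233, -0.1458,  0.121 ])) ('grip_width', np.float64(0.0118)) ('grasp_force', np.float64(19.9999)) ('contact_force', array([-0.4294,  0.1286,  0.4619]))
('t', np.float64(85.5583)) ('ee_pos', array([ 0.5221, -0.0054,  0.121 ])) ('grip_width', np.float64(0.0125)) ('grasp_force', np.float64(20.0005)) ('contact_force', array([-4.7254, -0.3542,  5.6031]))
('t', np.float64(85.875)) ('ee_pos', array([ 5.221e-01, -2.000e-04,  1.210e-01])) ('grip_width', np.float64(0.0122)) ('grasp_force', np.float64(20.0007)) ('contact_force', array([-4.9739,  0.7834,  4.7631]))
('t', np.float64(86.125)) ('ee_pos', array([0.522 , 0.0026, 0.121 ])) ('grip_width', np.float64(0.0118)) ('grasp_force', np.float64(20.0003)) ('contact_force', array([-5.3181,  0.5484,  7.1914]))
('t', np.float64(86.375)) ('ee_pos', array([0.522 , 0.0038, 0.121 ])) ('grip_width', np.float64(0.0115)) ('grasp_force', np.float64(19.9998)) ('contact_force', array([-5.8462, -6.2152,  7.889 ]))
('t', np.float64(86.625)) ('ee_pos', array([0.5221, 0.0038, 0.1209])) ('grip_width', np.float64(0.0119)) ('grasp_force', np.float64(19.9871)) ('contact_force', array([ -7.9287, -15.2276,  12.6593]))
('t', np.float64(86.875)) ('ee_pos', array([0.5221, 0.0039, 0.1208])) ('grip_width', np.float64(0.0119)) ('grasp_force', np.float64(19.9252)) ('contact_force', array([ -8.259 , -23.9162,  14.6466]))
((0.5221112370491028, 0.0042529841884970665), (0.06890565156936646, 0.012462146580219269), 0.4192742109298706)
[ 0.49482586 -0.25520052  0.12073083] [ 0.48024902 -0.26957943  0.11726719] [ 0.50782542 -0.24164983  0.12307612]
ring z [0.09870727 0.10841879 0.11041385 0.11106504 0.11196806]
```

View pics/shut.png

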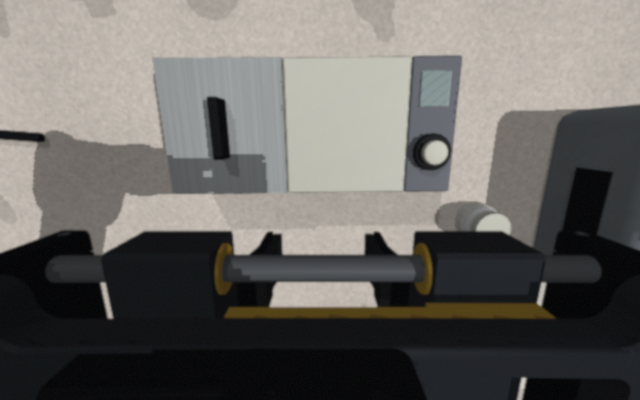

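The cover is fully shut: handle at (218,128), 149 mm from its open position. The button is at (433,152), top at 0.121 m, with the collar at 0.111. Now I'll press it.

```bash
python3 - <<'E'
from h import *
b=[.4945,-.2555]
manip.gripper_to(0,10); go([*b,.19],UY); manip.movel([*b,.134],feed=.1); st()
print(manip.movel([*b,.1195],feed=.015,contact_N=14)); st(); manip.sleep(.3); st()
E
```

```text
('t', np.float64(91.95)) ('ee_pos', array([ 0.4948, -0.2554,  0.1343])) ('grip_width', np.float64(0.0003)) ('grasp_force', np.float64(0.0)) ('contact_force', array([-0.6492, -0.1809,  0.3286]))
True
('t', np.float64(92.6417)) ('ee_pos', array([ 0.4947, -0.2557,  0.1245])) ('grip_width', np.float64(0.0004)) ('grasp_force', np.float64(4.1428)) ('contact_force', array([-2.5812,  0.0752,  8.6364]))
('t', np.float64(92.9417)) ('ee_pos', array([ 0.4948, -0.2557,  0.1245])) ('grip_width', np.float64(-0.0)) ('grasp_force', np.float64(4.5421)) ('contact_force', array([-2.7309,  0.4944,  9.2271]))
```

```bash
python3 - <<'E'
from h import *
b=[.4945,-.2555]
for z in (.1235,.122,.1205,.119):
    r=manip.movel([*b,z],feed=.015,contact_N=20); st()
    if manip.observe()['contact_force'][2]>18: break
manip.sleep(.3); st()
manip.movel([*b,.22],feed=.1); manip.movep([.45,-.12,.32],[np.pi,0,0]); c=cam('wrist'); P=cloud(c)
q=P[(P[...,2]>.127)&(P[...,2]<.15)&(P[...,0]>.45)&(P[...,0]<.6)&(abs(P[...,1])<.06)]; print(cv2.minAreaRect(q[:,:2].astype(np.float32))); st()
cv2.imwrite('pics/topend.png',cam('top')['image'])
E
```

```text
('t', np.float64(93.1917)) ('ee_pos', array([ 0.4948, -0.2556,  0.1244])) ('grip_width', np.float64(0.0003)) ('grasp_force', np.float64(6.3672)) ('contact_force', array([-3.7499,  0.0747, 13.2616]))
('t', np.float64(93.4417)) ('ee_pos', array([ 0.4949, -0.2557,  0.1241])) ('grip_width', np.float64(0.0006)) ('grasp_force', np.float64(13.4142)) ('contact_force', array([-10.0932,   1.0179,  27.2933]))
('t', np.float64(93.7417)) ('ee_pos', array([ 0.4949, -0.2556,  0.1241])) ('grip_width', np.float64(0.0006)) ('grasp_force', np.float64(13.3291)) ('contact_force', array([-8.8676,  1.5828, 26.8163]))
((0.5222876071929932, 0.004376865923404694), (0.06848719716072083, 0.012694081291556358), 0.16558094322681427)
('t', np.float64(95.6583)) ('ee_pos', array([ 0.4495, -0.1213,  0.3194])) ('grip_width', np.float64(0.0007)) ('grasp_force', np.float64(0.0)) ('contact_force', array([ 0.0302, -0.5859, -0.3824]))
```

View pics/topend.png

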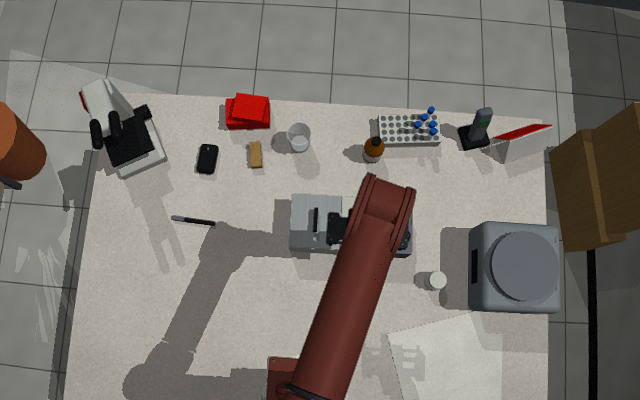

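The button was pressed to its stop, the cover is still shut (handle at (316,220)), there are no tubes left on the bench, and the other objects are where they were.

```bash
python3 -c "
from rig import manip
print(manip.job_done())"
```

```text
the job is handed in; nothing more can be done
None
```

The job is handed in: the cover was opened to its stop, all six tubes went into the well (gripped at about 7 N), the cover was shut to its stop and the start button pressed fully down, with nothing else on the bench moved, in about 96 s.

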